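# Index the bangle stand three clicks

### The job

Two bangle-painting stands are on the mat: on the one that holds the wide, chunky bangle, turn the thumb lever three clicks anticlockwise as seen from above, from its first notch to the fourth. Go one notch at a time, letting the lever rest about half a second in each notch, do not run past the fourth, and let go. Leave the other stand's lever (slim bangle) where it is.

Things in the scene. Friction and masses are not known exactly. Their poses are not given: they have to be found in the camera images.
- wide_stand: Fixed stand of the wide bangle: aluminium disc 170 mm across, 18 mm high, five slots (notches) on the near rim. Origin: on the lever's vertical pivot, at table height; z up, x away from the robot, y to its left, turned up to 0.35 rad. On the pivot a white bangle 36 mm tall, 94 mm across, its ring 15 mm thick, top at 73 mm; the slim stand is alike but its bangle is 8 mm tall, 72 mm across, 4 mm thick.
- wide_knob (a point): Centre of the top of the wide stand's thumb knob: upright wooden cylinder 20 mm across at the end of its flat lever, 120 mm from the pivot axis, top 86 mm and foot (lever's upper face) 31 mm above the table. It moves in a level circle about the pivot; it starts on the near side, to the robot's left of the pivot.
- wide_lever (a joint): Angle of the wide stand's lever, rad, growing anticlockwise from above (knob goes to the robot's right). Notches at 0, 0.40, 0.80, 1.20, 1.60; starts in the first (0), stops just past the fifth. A spring holds it in each notch: about 4 N at the knob takes it over the crest half-way, then it pulls itself into the next. Target 1.20.
- slim_lever (a joint): Angle of the other stand's lever, rad, relative to where it stands at the start; bystander, to stay at 0.
Things that resemble listed ones, but are neither listed nor needed, are in the scene too. What is shaped like the part that bears slim_lever but green is not meant.

How it is judged:
By the outcome, as a careful person would: the job done as asked, in the order asked, and still so for the second after the job is handed in, with the robot touching nothing.
It also fails if it takes over 42 s, if anything falls off the work surface, if the arm or the gripper's body presses on something with over 40 N, if the wrist force passes 120 N, or if a joint passes its speed limit or range.

### The arm

A 6-joint arm with a two-finger parallel gripper is mounted at the origin on the work surface. World frame = base frame: x ahead of the robot, y to its left, z up, the work surface at z = 0. Lengths are in m, angles in degrees, forces in N, time in s.
With the tool pointing down it reaches from about 0.35 to 0.725 m from the base axis. Payload 4.3 kg.
Tool frame: the origin (TCP) lies at the very end of the fingers, on their centre line; the grasp point (between the pads) lies 19 mm behind it; z points along the fingers, y is the line along which they close (so a half turn about z gives the same grasp; the last joint's range is limited). The gripper opens to 85 mm and grips with 20 to 120 N. Pads are 22 mm wide; open, the fingers measure 114 mm over their backs; the gripper's body (76 mm by 85 mm) begins 54 mm behind the grasp point. The pads swing forward as they close: fully open they stand 13 mm farther back than shut.
Start: joints at [56.992, 21.618, 4.641, 73.018, 0, 83.68], TCP at [0.258, 0.514, 0.231] pointing down, gripper open.
Joint ranges: [-156.06, 156.06], [-48.1, 94.91], [-58.44, 69.94], [-101.28, 121.22], [-78.64, 73.56], [-180, 180]. Speed limits (degrees/s): [147.25, 147.25, 180, 180, 180, 180].

### API

Orientations are given as a 3x3 rotation matrix whose columns are the frame's x, y, z axes.
In Python, from station import get_obs, imaging, order gives the robot as it stands.
- The arm moves only by the tool step_arm, never from a script. Its argument "deltas" is a list of rows, each a list of 2 entries, a list of its own where there are three numbers: the shift along the tool's x, y, z in mm, then the turn, a rotation vector about the tool's x, y, z in rad. In form: [[[dx, dy, dz], [wx, wy, wz]], ...]. A call has 1 to 10 rows; each row shifts and turns the commanded pose from where the row before left it, along the tool's axes as they then stand; what a row does not reach is not made up. A row lasts 1/8 s, in which the tool goes at most 62.5 mm and 10.7 degrees, less where a joint would pass 70% of its speed; a pose out of reach is approached as far as the arm can. A call with a gripper value outside its range is refused whole. "jaw" is the opening, from -1 (shut) to 1 (fully open), so that 0 is half open, set as the call begins (left out, the last holds). The fingers move at their own pace and stop on an object; the grip force is fixed at half the most. Time passes only in rows, so rows that do not move let the fingers close. It gives the time, the measured TCP pose, the force, the opening and the grip force at its end, in the units of the state.
- get_obs(): the state, without advancing time (a new reading comes with each control period).
- imaging.snapshot(name): name is "scene" or "top"; returns a dict with "pixels" (384x512x3 uint8, red, green, blue), "z_map" (384x512 float32, m along the optical axis (not along the pixel's ray), 0 where there is no reading), "fx", "fy", "cx", "cy" (pixels), "rvec" (rotation vector, rad) and "tvec" (3), from world to camera coordinates, as OpenCV has them. Camera axes: x right, y down, z forward; pixel columns grow to the right and rows downward; lengths in m; the calibration is good to about 2 mm. A picture is of the moment at which its call begins.
- order.hand_in(): hands the job in; it is judged then, once.
The state is a dict: "t": time; "joint_pos": joint angles; "joint_vel": joint speeds; "effort": joint torques, N m; "tool_pos": TCP position; "tool_rot": TCP orientation; "ft_force": force on the tool from outside, world axes, zero at the start; "wrist_torque": the same for the moment, N m; "gripper_width": finger opening in m; "grip_force": force on a finger pad.
Only numpy, scipy, OpenCV 4.12 (cv2) and the standard library are available. Lean on these libraries where they do the work, as an engineer would, in place of code of your own. Each camera call takes 0.05 s, during which the arm holds its last target. There are 200 camera calls.

## Working session

There is one attempt and no reset: what is moved stays moved. The work goes in short steps, Python scripts to look and compute and a tool call to move; the robot and the scene stay as the last step left them, time stands still between calls to the robot, and variables do not carry over. Pictures are saved under pics/ and viewed, at most 10 in all, crops included, and the job is handed in when it is done.

Besides the shell and the picture viewer there is one more tool, called after "Call:" as a command line: name --argument value ..., lists and objects as JSON in quotes. step_arm: Moves the arm, as the interface text tells. Its arguments: {"type":"object","properties":{"deltas":{"type":"array"},"jaw":{"type":"number"}},"required":["deltas"]}

```bash
mkdir -p pics; cat > h.py <<'E'
import numpy as np, cv2
from station import get_obs, imaging, order
def snap(n):
    s=imaging.snapshot(n); R=cv2.Rodrigues(np.array(s['rvec'],float))[0]; t=np.array(s['tvec'],float).ravel()
    z=s['z_map']; v,u=np.mgrid[:384,:512]
    c=np.stack([(u-s['cx'])/s['fx']*z,(v-s['cy'])/s['fy']*z,z],-1)
    W=(c-t)@R; W[z==0]=np.nan
    return s['pixels'],W,(s,R,t)
def save(img,f,k=1): cv2.imwrite('pics/'+f,cv2.resize(img[...,::-1],None,fx=k,fy=k,interpolation=cv2.INTER_CUBIC))
E
python3 - <<'E'
from h import *
a,W,_=snap('scene'); b,V,_=snap('top')
np.savez('s.npz',a=a,W=W,b=b,V=V)
cv2.imwrite('pics/1.png',cv2.resize(np.vstack([a,b])[...,::-1],None,fx=.78,fy=.78))
o=get_obs(); print(o['t'],o['tool_pos'],o['tool_rot'],o['gripper_width'])
E
```

```text
0.1 [0.25790545 0.51325589 0.23045501] [[-8.93498463e-01  4.49065088e-01 -1.02091337e-03]
 [ 4.49066195e-01  8.93497157e-01 -1.54369395e-03]
 [ 2.18964140e-04 -1.83774585e-03 -9.99998287e-01]] 0.08535922676905425
```

View pics/1.png

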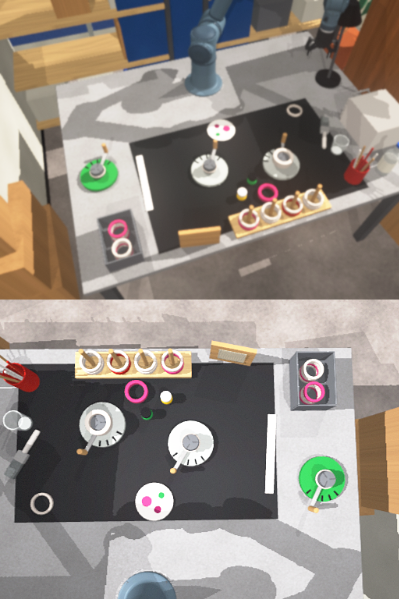

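The scene view shows three stands. In top-image pixels:
- Left stand at about (128,160), which seems to hold a thick ring.
- Middle stand at about (244,184), with little or no visible ring.
- Green look-alike at about (414,231), not meant.

I'll check the left and middle stands in a crop.

```bash
python3 - <<'E'
from h import *
d=np.load('s.npz');a,b,V,W=d['a'],d['b'],d['V'],d['W']
t=cv2.resize(b[120:240,80:300],None,fx=3.4,fy=3.4,interpolation=cv2.INTER_CUBIC)
save(t,'2.png')
hsv=cv2.cvtColor(b,cv2.COLOR_RGB2HSV)
for n,(u0,u1,v0,v1) in dict(left=(92,165,125,210),mid=(205,285,145,235)).items():
    P=V[v0:v1,u0:u1].reshape(-1,3); C=b[v0:v1,u0:u1].reshape(-1,3).astype(int)
    for lo,hi in ((.012,.022),(.024,.034),(.034,.06),(.066,.08),(.081,.095)):
        m=(P[:,2]>lo)&(P[:,2]<hi)
        if m.sum(): 
            q=P[m]; c,r=cv2.minEnclosingCircle(q[:,:2].astype(np.float32)); print(n,lo,m.sum(),q.mean(0).round(4),'circ',np.round(c,4),round(r,4))
E
```

```text
left 0.012 1492 [0.6499 0.1585 0.0185] circ [0.6733 0.1506] 0.1113
left 0.024 128 [0.594  0.2013 0.0298] circ [0.6432 0.1455] 0.1283
left 0.034 138 [0.6226 0.1718 0.0495] circ [0.6133 0.1808] 0.0858
left 0.066 572 [0.6487 0.1689 0.0729] circ [0.6158 0.1889] 0.0879
left 0.081 44 [0.5479 0.2255 0.0865] circ [0.547  0.2258] 0.0092
mid 0.012 1924 [ 0.5796 -0.1634  0.0184] circ [ 0.5788 -0.1621] 0.0848
mid 0.024 125 [ 0.5222 -0.1267  0.0306] circ [ 0.5646 -0.151 ] 0.0939
mid 0.034 193 [ 0.5666 -0.1569  0.0444] circ [ 0.5386 -0.14  ] 0.0804
mid 0.066 48 [ 0.5763 -0.1613  0.0673] circ [ 0.5357 -0.1408] 0.0735
mid 0.081 40 [ 0.4767 -0.0995  0.0864] circ [ 0.4769 -0.0995] 0.0094
```

View pics/2.png

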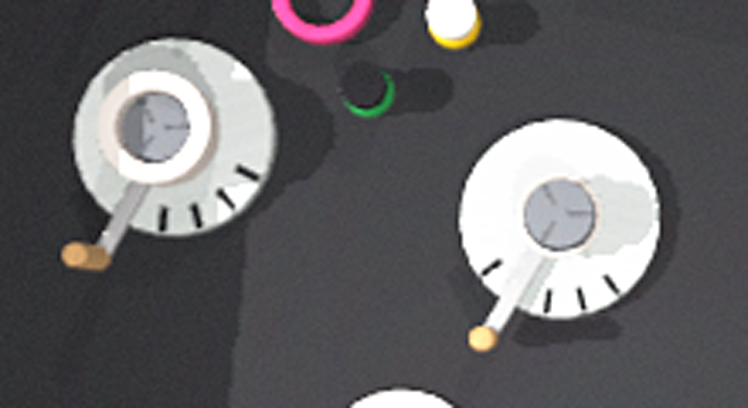

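The left stand, with its pivot near crop (155,126), has the thick ring and its lever covers the first slot. The middle one, near (560,213), is the slim stand, and its ring is barely visible. So the left stand is the target. I'll cage its knob loosely between the fingers and follow the arc.

```bash
cat >> h.py <<'E'
def fit(V,u0=92,u1=165,v0=125,v1=210):
    P=V[v0:v1,u0:u1].reshape(-1,3); k=P[(P[:,2]>.083)&(P[:,2]<.095)].mean(0)
    return k,P
E
python3 - <<'E'
from h import *
V=np.load('s.npz')['V']
k,P=fit(V)
q=P[(P[:,2]>.068)&(P[:,2]<.078)&(np.hypot(*(P[:,:2]-k[:2]).T)>.05)]
p,r=cv2.minEnclosingCircle(q[:,:2].astype(np.float32)); p=np.array(p)
d=k[:2]-p; th=np.degrees(np.arctan2(d[1],d[0])); print('knob',k,'pivot',p,r,'arm',np.hypot(*d),'th',th)
o=get_obs();R=o['tool_rot'];D=np.r_[k[:2],.150]-o['tool_pos']
print('tool shift mm',R.T@D*1e3,'y yaw',np.degrees(np.arctan2(R[1,1],R[0,1])),'want',th-90)
E
```

```text
knob [0.54771954 0.22596029 0.08684488] pivot [0.65241838 0.16869865] 0.0460752435028553 arm 0.11933457594376402 th 151.32497261622547
tool shift mm [-387.98080531 -126.40454816   80.60249559] y yaw 63.31623457752411 want 61.324972616225466
```

Call:
step_arm --deltas '[[[-20, -6, 0], [0, 0, 0]], [[-44, -14, 0], [0, 0, 0]], [[-54, -18, 0], [0, 0, 0]], [[-54, -18, 0], [0, 0, 0]], [[-54, -18, 0], [0, 0, 0]], [[-54, -18, 0], [0, 0, 0]], [[-54, -18, 20], [0, 0, 0]], [[-36, -11, 30], [0, 0, 0]], [[-18, -5, 30], [0, 0, 0]], [[0, 0, 0], [0, 0, 0.035]]]' --jaw -0.3

```text
t: 1.35
tool_pos: [0.547, 0.2242, 0.1486]
tool_rot: [[-0.875, 0.485, -0.006], [0.485, 0.875, -0.002], [0.004, -0.004, -1.0]]
ft_force: [-0.6, 0.2, -0.7]
gripper_width: 0.0298
grip_force: 0.0
```

Call:
step_arm --deltas '[[[0, 0, 0], [0, 0, 0]], [[0, 0, 0], [0, 0, 0]]]'

```text
t: 1.6
tool_pos: [0.5487, 0.2279, 0.1531]
tool_rot: [[-0.878, 0.479, 0.002], [0.479, 0.878, 0.001], [-0.002, 0.002, -1.0]]
ft_force: [-0.6, 0.5, 0.4]
gripper_width: 0.0297
grip_force: 0.0
```

```bash
python3 - <<'E'
from h import *
o=get_obs();R=o['tool_rot'];D=np.r_[.5477,.2260,.048]-o['tool_pos']
print(R.T@D*1e3,np.degrees(np.arctan2(R[1,1],R[0,1])),o['gripper_width'],o['t'],R[:,2])
a,W,c=snap('scene'); b,V,_=snap('top')
s,Rc,t=c
uv=cv2.projectPoints(np.array([[.5477,.226,.086]]),np.array(s['rvec'],float),np.array(s['tvec'],float),np.array([[s['fx'],0,s['cx']],[0,s['fy'],s['cy']],[0,0,1]]),None)[0].ravel(); print(uv)
u,v=uv.astype(int)
x=cv2.resize(a[max(v-50,0):v+50,u-50:u+50],(500,500),interpolation=cv2.INTER_CUBIC); save(x,'3.png')
E
```

```text
[  0.11817985  -2.32268847 105.08836506] 61.378651048730724 0.02969835133595665 1.6 [ 2.49088349e-03  9.49931610e-04 -9.99996447e-01]
[366.45260017 172.45595659]
```

View pics/3.png

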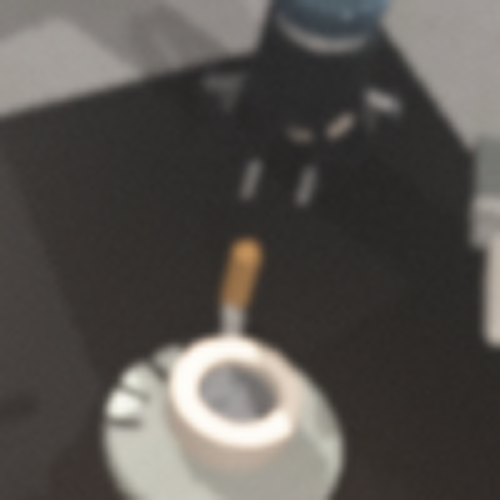

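The fingertips at (248,200) and (303,205) straddle the knob, whose top is at (247,245), once I allow for its upright lean. They need a shift of about 2 mm in tool -y. Then I'll descend slowly.

Call:
step_arm --deltas '[[[0, -2.5, 10], [0, 0, 0]], [[0, 0, 20], [0, 0, 0]], [[0, 0, 15], [0, 0, 0]], [[0, 0, 10], [0, 0, 0]], [[0, 0, 7], [0, 0, 0]], [[0, 0, 7], [0, 0, 0]], [[0, 0, 7], [0, 0, 0]], [[0, 0, 0], [0, 0, 0]]]'

```text
t: 2.7
tool_pos: [0.5468, 0.2246, 0.0748]
tool_rot: [[-0.877, 0.48, -0.001], [0.48, 0.877, -0.0], [0.001, -0.001, -1.0]]
ft_force: [0.3, -0.1, -0.4]
gripper_width: 0.0301
grip_force: 0.0
```

Call:
step_arm --deltas '[[[0, 1, 7], [0, 0, 0]], [[0, 0, 7], [0, 0, 0]], [[0, 0, 7], [0, 0, 0]], [[0, 0, 6], [0, 0, 0]], [[0, 0, 0], [0, 0, 0]], [[0, 0, 0], [0, 0, 0]]]'

```text
t: 3.45
tool_pos: [0.5477, 0.2257, 0.0484]
tool_rot: [[-0.877, 0.48, 0.0], [0.48, 0.877, 0.0], [-0.0, 0.0, -1.0]]
ft_force: [-0.1, 0.2, 0.2]
gripper_width: 0.0302
grip_force: 0.0
```

```bash
python3 - <<'E'
from h import *
a,W,c=snap('scene'); b,V,_=snap('top')
x=cv2.resize(a[122:222,316:416],(500,500),interpolation=cv2.INTER_CUBIC)
y=cv2.resize(b[130:230,80:180],(300,300),interpolation=cv2.INTER_CUBIC)
save(np.hstack([x,np.vstack([y,np.zeros((200,300,3),np.uint8)])]),'4.png')
E
```

```text
(no output)
```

View pics/4.png

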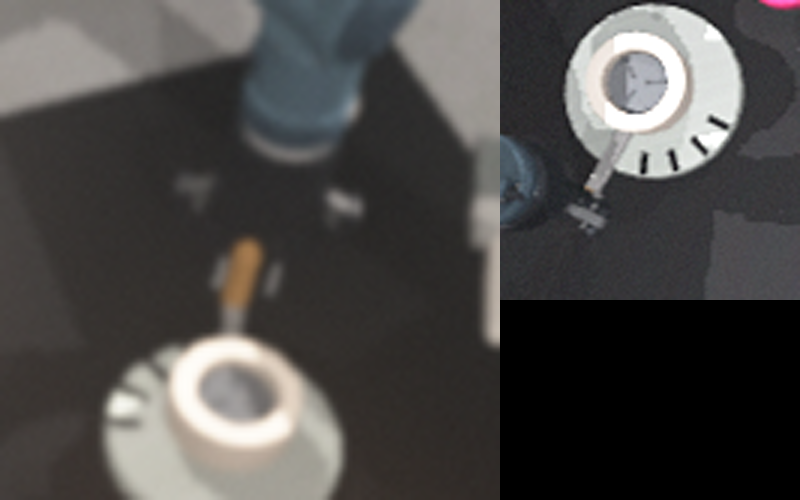

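The knob at (242,275) now stands between the two fingers at (220,270) and (272,278), with no contact force. First click.

Call:
step_arm --deltas '[[[-0.15, -6, 0], [0, 0, -0.05]], [[-0.15, -6, 0], [0, 0, -0.05]], [[-0.15, -6, 0], [0, 0, -0.05]], [[-0.15, -6, 0], [0, 0, -0.05]], [[-0.15, -6, 0], [0, 0, -0.05]], [[-0.15, -6, 0], [0, 0, -0.05]], [[-0.15, -6, 0], [0, 0, -0.05]], [[-0.15, -6, 0], [0, 0, -0.05]], [[0, 0, 0], [0, 0, 0]], [[0, 0, 0], [0, 0, 0]]]'

```text
t: 4.8
tool_pos: [0.5337, 0.1803, 0.0485]
tool_rot: [[-0.995, 0.101, 0.001], [0.101, 0.995, 0.0], [-0.0, 0.0, -1.0]]
ft_force: [-0.2, 0.4, 0.0]
gripper_width: 0.03
grip_force: 0.0
```

Call:
step_arm --deltas '[[[0, 0, 0], [0, 0, 0]], [[0, 0, 0], [0, 0, 0]]]'

```text
t: 5.05
tool_pos: [0.5335, 0.1803, 0.0483]
tool_rot: [[-0.995, 0.101, 0.0], [0.101, 0.995, 0.0], [-0.0, 0.0, -1.0]]
ft_force: [-0.1, -0.4, 0.0]
gripper_width: 0.0299
grip_force: 0.0
```

```bash
python3 - <<'E'
from h import *
a,W,c=snap('scene'); b,V,_=snap('top')
x=cv2.resize(a[122:222,316:416],(500,500),interpolation=cv2.INTER_CUBIC)
y=cv2.resize(b[130:230,80:180],(300,300),interpolation=cv2.INTER_CUBIC)
save(np.hstack([x,np.vstack([y,np.zeros((200,300,3),np.uint8)])]),'5.png')
o=get_obs(); p=np.array([.6524,.1687]); d=o['tool_pos'][:2]-p; print(np.hypot(*d),np.degrees(np.arctan2(d[1],d[0]))-151.32,o['t'])
E
```

```text
0.11947581164755007 23.158997750246954 5.15
```

View pics/5.png

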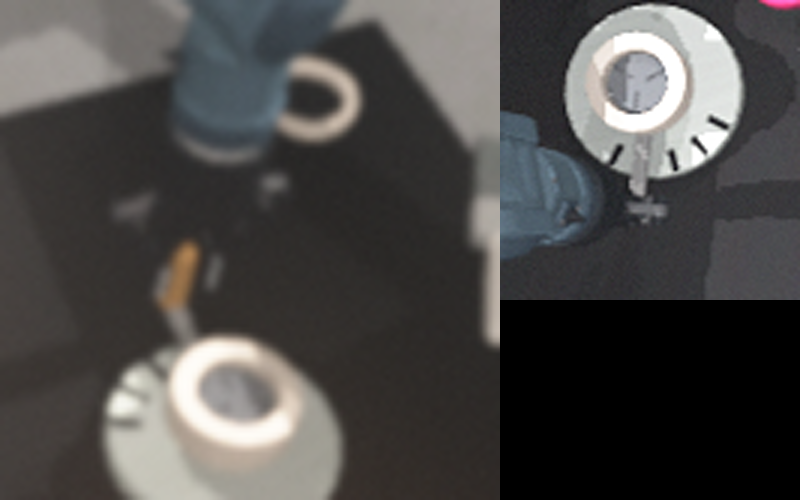

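The lever is in the second notch, with the first slot uncovered at (617,153), and there is no contact force. The cage sits about 2 mm behind the knob, so I'll correct that as I go on. Second click.

Call:
step_arm --deltas '[[[0, 0, 0], [0, 0, 0]], [[-0.15, -7, 0], [0, 0, -0.05]], [[-0.15, -7, 0], [0, 0, -0.05]], [[-0.15, -6, 0], [0, 0, -0.05]], [[-0.15, -6, 0], [0, 0, -0.05]], [[-0.15, -6, 0], [0, 0, -0.05]], [[-0.15, -6, 0], [0, 0, -0.05]], [[-0.15, -6, 0], [0, 0, -0.05]], [[-0.15, -6, 0], [0, 0, -0.05]], [[0, 0, 0], [0, 0, 0]]]'

```text
t: 6.4
tool_pos: [0.5382, 0.1304, 0.0483]
tool_rot: [[-0.956, -0.294, 0.0], [-0.294, 0.956, 0.0], [-0.0, 0.0, -1.0]]
ft_force: [-0.5, -0.2, -0.1]
gripper_width: 0.0299
grip_force: 0.0
```

Call:
step_arm --deltas '[[[0, 0, 0], [0, 0, 0]], [[0, 0, 0], [0, 0, 0]], [[0, 0, 0], [0, 0, 0]]]'

```text
t: 6.78
tool_pos: [0.538, 0.1308, 0.0483]
tool_rot: [[-0.956, -0.295, 0.0], [-0.295, 0.956, 0.0], [-0.0, 0.0, -1.0]]
ft_force: [-0.1, 0.5, 0.0]
gripper_width: 0.0297
grip_force: 0.0
```

```bash
python3 - <<'E'
from h import *
a,W,c=snap('scene'); b,V,_=snap('top')
x=cv2.resize(a[122:222,316:416],(500,500),interpolation=cv2.INTER_CUBIC)
y=cv2.resize(b[130:230,80:180],(300,300),interpolation=cv2.INTER_CUBIC)
save(np.hstack([x,np.vstack([y,np.zeros((200,300,3),np.uint8)])]),'6.png')
o=get_obs(); p=np.array([.6524,.1687]); d=o['tool_pos'][:2]-p; print(np.hypot(*d),np.degrees(np.arctan2(d[1],d[0]))-151.32+360,o['t'])
E
```

```text
0.12050116388590303 47.04095407859154 6.875
```

View pics/6.png

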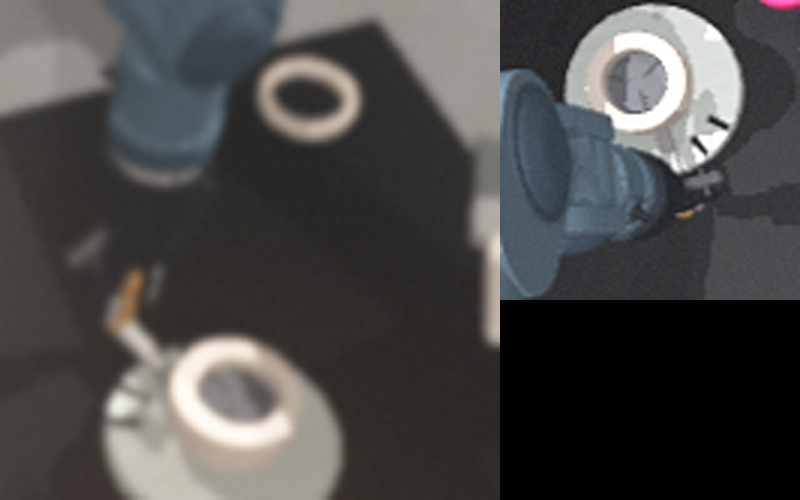

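The lever is in the third notch, with two slots still visible ahead of it at (699,145) and (718,123). Third click.

Call:
step_arm --deltas '[[[0, 0, 0], [0, 0, 0]], [[-0.15, -6, 0], [0, 0, -0.05]], [[-0.15, -6, 0], [0, 0, -0.05]], [[-0.15, -6, 0], [0, 0, -0.05]], [[-0.15, -6, 0], [0, 0, -0.05]], [[-0.15, -6, 0], [0, 0, -0.05]], [[-0.15, -6, 0], [0, 0, -0.05]], [[-0.15, -6, 0], [0, 0, -0.05]], [[-0.15, -6, 0], [0, 0, -0.05]], [[0, 0, 0], [0, 0, 0]]]'

```text
t: 8.12
tool_pos: [0.5612, 0.0885, 0.0483]
tool_rot: [[-0.766, -0.643, 0.0], [-0.643, 0.766, 0.0], [-0.0, -0.0, -1.0]]
ft_force: [-0.5, 0.1, 0.4]
gripper_width: 0.0299
grip_force: 0.0
```

Call:
step_arm --deltas '[[[0, 0, 0], [0, 0, 0]], [[0, 0, 0], [0, 0, 0]], [[0, 0, 0], [0, 0, 0]], [[0, 0, 0], [0, 0, 0]]]'

```text
t: 8.62
tool_pos: [0.5608, 0.0888, 0.0483]
tool_rot: [[-0.765, -0.644, 0.0], [-0.644, 0.765, 0.0], [-0.0, 0.0, -1.0]]
ft_force: [0.7, -0.7, 0.7]
gripper_width: 0.03
grip_force: 0.0
```

```bash
python3 - <<'E'
from h import *
a,W,c=snap('scene'); b,V,_=snap('top')
x=cv2.resize(a[122:222,316:416],(500,500),interpolation=cv2.INTER_CUBIC)
y=cv2.resize(b[130:230,80:180],(300,300),interpolation=cv2.INTER_CUBIC)
save(np.hstack([x,np.vstack([y,np.zeros((200,300,3),np.uint8)])]),'7.png')
o=get_obs(); p=np.array([.6524,.1687]); d=o['tool_pos'][:2]-p; print(np.hypot(*d),np.degrees(np.arctan2(d[1],d[0]))-151.32+360,o['t'],o['ft_force'])
E
```

```text
0.12149448413250641 69.80989085215623 8.725 [ 0.22674723  0.755162   -0.27496528]
```

View pics/7.png

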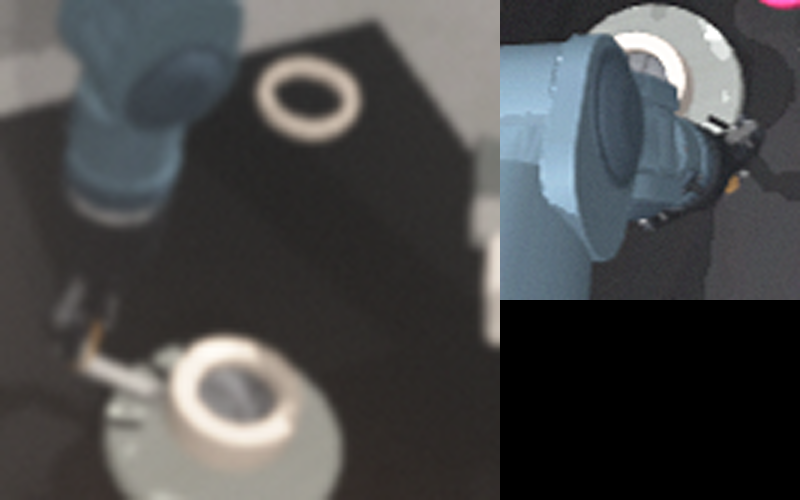

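The lever looks to be in the fourth notch: one slot is visible past it at (718,123), and there is no contact force. I'll lift straight up and away.

Call:
step_arm --deltas '[[[0, 0, -6], [0, 0, 0]], [[0, 0, -10], [0, 0, 0]], [[0, 0, -15], [0, 0, 0]], [[0, 0, -20], [0, 0, 0]], [[0, 0, -30], [0, 0, 0]], [[0, 0, -30], [0, 0, 0]], [[30, 0, -20], [0, 0, 0]], [[40, 0, 0], [0, 0, 0]], [[40, 0, 0], [0, 0, 0]], [[20, 0, 0], [0, 0, 0]]]'

```text
t: 9.98
tool_pos: [0.4601, 0.0041, 0.1806]
tool_rot: [[-0.766, -0.643, 0.001], [-0.643, 0.766, -0.0], [-0.001, -0.001, -1.0]]
ft_force: [0.4, -0.4, 0.5]
gripper_width: 0.03
grip_force: 0.0
```

Call:
step_arm --deltas '[[[0, 0, 0], [0, 0, 0]], [[0, 0, 0], [0, 0, 0]], [[0, 0, 0], [0, 0, 0]]]'

```text
t: 10.35
tool_pos: [0.4623, 0.0055, 0.1796]
tool_rot: [[-0.765, -0.644, 0.001], [-0.644, 0.765, 0.0], [-0.001, -0.0, -1.0]]
ft_force: [1.0, -0.7, 0.1]
gripper_width: 0.03
grip_force: 0.0
```

```bash
python3 - <<'E'
from h import *
a,W,c=snap('scene'); b,V,_=snap('top')
x=cv2.resize(a[122:222,316:416],(400,400),interpolation=cv2.INTER_CUBIC)
y=cv2.resize(b[130:230,80:180],(400,400),interpolation=cv2.INTER_CUBIC)
save(np.hstack([x,y]),'8.png')
p=np.array([.6524,.1687]);P=W.reshape(-1,3);C=a.reshape(-1,3).astype(int)
m=(np.hypot(*(P[:,:2]-p).T)<.14)&(np.hypot(*(P[:,:2]-p).T)>.1)&(P[:,2]>.04)&(P[:,2]<.1)&(C[:,0]-C[:,2]>40)
q=P[m].mean(0);d=q[:2]-p;print(m.sum(),q,np.hypot(*d),np.radians((np.degrees(np.arctan2(d[1],d[0]))-151.32)%360))
E
```

```text
58 [0.56347967 0.08479966 0.0698976 ] 0.12225420838057031 1.2569193614681762
```

View pics/8.png

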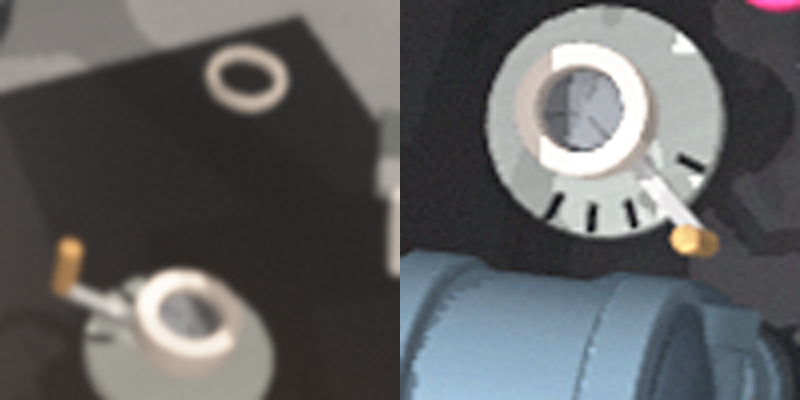

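The top view shows three slots behind the lever, at (555,207), (592,217) and (631,214), and one ahead at (691,163). The lever rests in the fourth notch and the gripper is clear.

```bash
python3 -c "
from station import order
print(order.hand_in())"
```

```text
the job is handed in; nothing more can be done
None
```

The wide-bangle stand's lever was moved one notch at a time from the first to the fourth, resting in each, and the gripper let go and backed away; the slim stand was not touched, and the job is handed in.

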